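Stand the bench mirror up on its kickstand

ROBOT

A 7-joint arm with a two-finger parallel gripper is mounted at the origin on a cart in front of the work surface, level with it; the furniture and walls round the work are solid. World frame = base frame: x ahead of the robot, y to its left, z up, the work surface at z = 0. Lengths are in m, angles in degrees, forces in N, time in s.
With the tool pointing down it reaches from about 0.35 to 0.775 m from the base axis. Payload 3.1 kg.
Tool frame: the origin (TCP) lies on the centre line of the jaws, within the pads' length; the fingertips stand 17 mm ahead of it and the grasp point (between the pads) lies 2 mm behind it (robot.tip_reach is the distance from the TCP to the fingertips, in m); z points along the fingers, y is the line along which they close (so a half turn about z gives the same grasp; the last joint's range is limited). The gripper opens to 85 mm and grips with 20 to 120 N. Pads are 22 mm wide; open, the fingers measure 114 mm over their backs; the gripper's body (76 mm by 85 mm) begins 54 mm behind the grasp point. The pads swing forward as they close: fully open they stand 13 mm farther back than shut.
Start: joints at [-2.389, 17.813, 0.802, 86.603, -0.252, 75.585, -1.558], TCP at [0.55, 0, 0.248] pointing down, gripper open.
Joint ranges: [-154.91, 154.91], [-16.99, 109.72], [-72.82, 74.43], [7.12, 147.25], [-82.49, 262.49], [11.32, 116.49], [-174.64, 174.64]. Speed limits (degrees/s): [159.86, 159.86, 180, 180, 180, 180, 180].

INTERFACE

Orientations are given as [roll, pitch, yaw] about the fixed x, y, z axes, in that order (R = Rz(yaw) Ry(pitch) Rx(roll)).
In Python, from station import robot, fingers, vision, workorder, recognise gives the robot as it stands. Calls block until the motion is done:
- robot.move_to(position, orientation): joint-space move of the TCP to a pose.
- robot.line_to(position, orientation=None, velocity=0.15, f_stop=None): straight line of the TCP; orientation=None keeps the orientation; velocity is the mean speed in m/s. With f_stop (N) it stops when the force on the tool has changed by that much, and returns True; else False.
- robot.move_j(angles): joint-space move.
- fingers.gripper_to(opening, force=None): opening from 0.0 (shut) to 1.0 (fully open); force is the grip in N (None keeps the last); returns when the fingers have stopped.
- robot.pause(seconds).
- robot.inverse_kinematics(position, orientation): joint angles nearest the present ones, or None.
- vision.grab_frame(name): name is "scene" or "side" or "wrist"; returns the picture (420x560x3 uint8, red, green, blue); there is no depth.
- vision.calibration(name): a dict with "mtx" (3x3 intrinsics, pixels), "extrinsics" (4x4, takes a point from world to camera coordinates); the wrist camera has in their place "T_tool_cam" (4x4, takes a point from camera to tool coordinates, whose origin is the TCP and whose axes are the flange's). Camera axes: x right, y up, looking along -z (the intrinsics and any distortion apply to the point x, -y, -z); pixel columns grow to the right and rows downward; lengths in m; the calibration is good to about 2 mm. A picture is of the moment at which its call begins: read the wrist's pose just before it. calibration takes no time and is no camera call.
A pose or a line that the arm cannot do raises robot.PlanningError and nothing moves.
- workorder.close_job(): hands the job in; it is judged then, once.
Trained networks look in the newest picture that a camera, given by its name, has taken for a name from the list of things; names that differ only in an ending like _2 or _b are one class to them, and where a whole thing is asked for, a point or a joint stands for the part that bears it (a point fixed in the world has none). Each returns a list of dicts, best first, with "p" (0 to 1); they miss things now and then, are a little off and sometimes report something else, mostly with a low value. They report only what shows in the picture. A call takes as long as a camera call. They do not tell look-alikes from the thing itself.
- recognise(label, camera): "rect" ([centre column, centre row, width, height] in pixels, round what is visible of it).
Readings, each from a call of its own:
- robot.current_time_s(): time.
- robot.current_joint_positions(): joint angles.
- robot.current_dq(): joint speeds.
- robot.current_joint_torque(): joint torques, N m.
- robot.current_tool_pos(): TCP position.
- robot.current_eef_rot(): TCP orientation.
- robot.current_contact_force(): force on the tool from outside, world axes, zero at the start.
- robot.current_torque(): the same for the moment, N m.
- robot.current_finger_gap(): opening from 0.0 (shut) to 1.0 (fully open).
- robot.current_gripper_force(): force on a finger pad.
Only numpy, scipy, OpenCV 4.12 (cv2) and the standard library are available. Lean on these libraries where they do the work, as an engineer would, in place of code of your own. Each camera call takes 0.05 s, during which the arm holds its last target. There are 200 camera calls.

TASK

The small mirror with the folding stand on its back is stored upright in a fork holder. Swing its stand fully out to the stop, then lift the mirror out and stand it up on that stand in the middle of the dark mat, with the glass facing the front edge of the worktop where the robot is, square to the mat.

Things in the scene. Friction and masses are not known exactly. Their poses are not given: they have to be found in the camera images.
- mirror: Loose mirror, 0.24 kg: white plate 108 mm tall (z), 90 wide (y), 11 thick (x); glass on the -x face, hinged stand on the +x back. Origin: centre of its underside. Starts upright in the holder, underside 8 mm over the worktop, back roughly to the robot's left. Its top 25 mm, above the hinge, are bare on both faces, to pinch across the thickness. Set down on its opened stand it leans back 24 degrees.
- stand (a joint): Angle of the stand: 0 folded flat on the back, 0.733 fully out at its stop. Hinge axis parallel to the mirror's y, 78 mm above its underside, at x = +9.5 mm; the stand (36 mm wide) hangs 73 mm down from it and its foot swings out to +x. Hinge with friction (0.015 N m): stays where left.
- stand_knob (a point): Centre of the white ball knob, 16 mm across, on an 8 mm stem that stands out of the outer face of the stand: the pull for swinging it out. From the hinge axis, folded: 27 mm to the mirror's +x and 30 mm down; it swings about the hinge with the stand. Pulled straight up it would lift the whole mirror: pull it outward.
- stand_foot (a point): Middle of the lower end of the stand, which rests on the surface; stand fully out and set down, it is about 60 mm behind the mirror's lower edge.
- holder: Fixed grey fork holder with the mirror in it. Origin under its centre, axes as the mirror's. Base 70 mm (x) by 116 (y), 8 thick; at each y end a grooved post, 26 mm (x) by 20 (y), top 49 mm over the worktop; grooves 14 mm wide, open upward: the mirror lifts straight out. A second such holder carries a plain clear glass slab with no stand: leave it.
- mat: Fixed dark flat mat, 160 mm (x) by 150 mm (y), 2 mm thick. Origin: centre of its underside, on the worktop; its x points away from the robot.
Not all that is in view belongs to the job. What is shaped like the mirror but orange is not meant.

How it is judged:
By the outcome, as a careful person would: the job done as asked, in the order asked, and still so for the second after the job is handed in, with the robot touching nothing.
It also fails if it takes over 51 s, if anything falls off the work surface, if the arm or the gripper's body presses on something with over 40 N, if the wrist force passes 120 N, or if a joint passes its speed limit or range.

## Working session

There is one attempt and no reset: what is moved stays moved. The work goes in short steps, each a Python script; the robot and the scene stay as the last script left them, time stands still between calls to the robot, and variables do not carry over. Pictures are saved under pics/ and viewed, at most 10 in all, crops included, and the job is handed in when it is done.

```bash
mkdir -p pics; ls; cat > h.py <<'E'
from station import robot, fingers, vision, workorder, recognise
import numpy as np, cv2
from scipy.spatial.transform import Rotation as Ro
def save(img,name): cv2.imwrite('pics/'+name,cv2.cvtColor(img,cv2.COLOR_RGB2BGR))
E
python3 - <<'E'
from h import *
ims=[]
for c in ['scene','side']:
    im=vision.grab_frame(c); save(im,c+'0.png'); ims.append(im)
    k=vision.calibration(c); print(c,np.round(k['mtx'],1).tolist(),np.round(k['extrinsics'],3).tolist(),[x for x in k])
    for l in ['mirror','stand_knob','stand_foot','holder','mat']:
        print(l,[(np.round(d['rect']).tolist(),round(d['p'],2)) for d in recognise(l,c)])
k=vision.calibration('wrist');print(k)
E
```

```text
pics
scene [[483.6, 0.0, 286.9], [0.0, 483.6, 213.7], [0.0, 0.0, 1.0]] [[-0.484, -0.875, 0.009, 0.243], [0.355, -0.187, 0.916, -0.229], [-0.8, 0.447, 0.401, -0.951], [0.0, 0.0, 0.0, 1.0]] ['mtx', 'extrinsics']
mirror [([178.0, 261.0, 29.0, 62.0], 0.64), ([176.0, 222.0, 24.0, 35.0], 0.57)]
stand_knob [([173.0, 231.0, 16.0, 20.0], 0.49)]
stand_foot [([174.0, 233.0, 16.0, 19.0], 0.48)]
holder [([181.0, 244.0, 38.0, 24.0], 0.52)]
mat [([292.0, 236.0, 70.0, 31.0], 0.83)]
side [[513.8, 0.0, 273.2], [0.0, 513.8, 201.5], [0.0, 0.0, 1.0]] [[-0.951, -0.31, 0.013, 0.464], [0.205, -0.597, 0.776, -0.118], [-0.232, 0.74, 0.631, -1.18], [0.0, 0.0, 0.0, 1.0]] ['mtx', 'extrinsics']
mirror [([210.0, 268.0, 48.0, 48.0], 0.94), ([263.0, 303.0, 31.0, 66.0], 0.94)]
stand_knob [([209.0, 275.0, 21.0, 25.0], 0.75), ([261.0, 310.0, 21.0, 34.0], 0.53)]
stand_foot [([208.0, 277.0, 21.0, 26.0], 0.75), ([261.0, 313.0, 18.0, 33.0], 0.51)]
holder [([212.0, 285.0, 57.0, 41.0], 0.91)]
mat [([274.0, 212.0, 82.0, 51.0], 0.97)]
{'mtx': array([[338.13661501,   0.        , 286.70705181],
       [  0.        , 338.13661501, 207.10653173],
       [  0.        ,   0.        ,   1.        ]]), 'T_tool_cam': array([[-1.65762709e-04,  9.55990590e-01,  2.93397281e-01,
         7.46389189e-02],
       [ 9.99999965e-01,  9.83375322e-05,  2.44559009e-04,
        -1.29199884e-04],
       [ 2.04944147e-04,  2.93397311e-01, -9.55990573e-01,
        -1.24442256e-01],
       [ 0.00000000e+00,  0.00000000e+00,  0.00000000e+00,
         1.00000000e+00]])}
```

```bash
python3 - <<'E'
import cv2,numpy as np
a=cv2.imread('pics/scene0.png');b=cv2.imread('pics/side0.png')
b2=cv2.resize(b[180:390,130:410],(800,600),interpolation=cv2.INTER_CUBIC)
cv2.imwrite('pics/sidecrop.png',b2)
E
```

```text
(no output)
```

View pics/scene0.png

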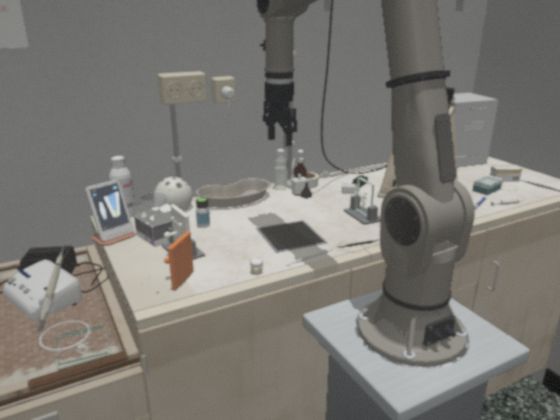

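View pics/sidecrop.png

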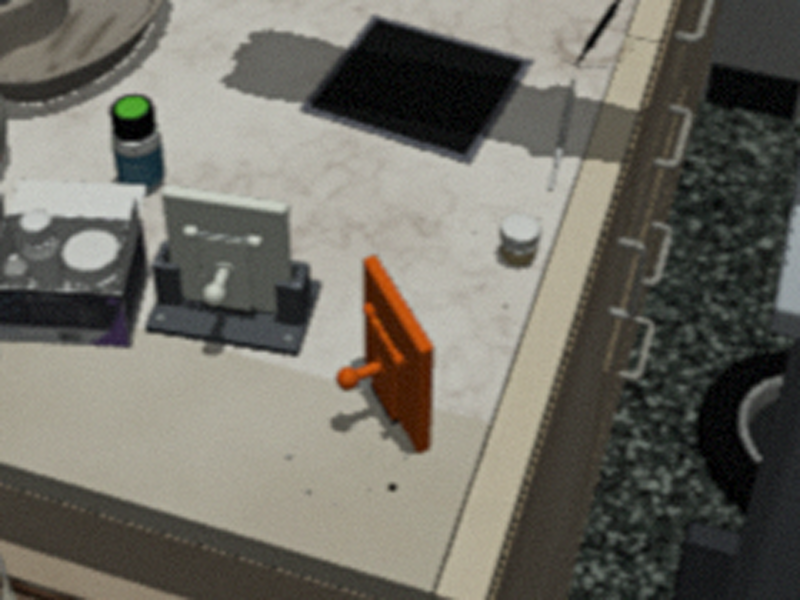

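Candidates in the side view are the white plate in the grey fork (210,268), the orange look-alike (263,303), and the clear slab in its fork (scene 363,205). The white one is meant: it has the glass, the white knob and the holder, and the crop shows this. Next I'll estimate positions and look from nearer.

```bash
cat >> h.py <<'E'
def ray(c,uv,T=None):
    k=vision.calibration(c); d=np.array([(uv[0]-k['mtx'][0,2])/k['mtx'][0,0],-(uv[1]-k['mtx'][1,2])/k['mtx'][1,1],-1.])
    E=np.linalg.inv(k['extrinsics']) if T is None else T
    return E[:3,3],E[:3,:3]@d
def onz(c,uv,z,T=None):
    o,d=ray(c,uv,T); return o+d*(z-o[2])/d[2]
def proj(c,P,T=None):
    k=vision.calibration(c); E=k['extrinsics'] if T is None else np.linalg.inv(T)
    q=np.atleast_2d(P)@E[:3,:3].T+E[:3,3]; M=k['mtx']
    return np.c_[M[0,2]-M[0,0]*q[:,0]/q[:,2], M[1,2]+M[1,1]*q[:,1]/q[:,2]]
def toolT():
    T=np.eye(4);T[:3,3]=robot.current_tool_pos();T[:3,:3]=Ro.from_euler('xyz',robot.current_eef_rot(),degrees=True).as_matrix();return T
def camT(): return toolT()@vision.calibration('wrist')['T_tool_cam']
def shot(name):
    T=camT(); im=vision.grab_frame('wrist'); save(im,name); return T,im
E
python3 - <<'E'
from h import *
f=lambda x,y:(130+x/2.857,180+y/2.857)
for n,p,z in [('mtopL',(164,192),.116),('mtopR',(291,206),.116),('knob',(215,291),.056),('bFL',(148,330),.008),('bFR',(298,352),.008),('bBR',(321,281),.008),('mat1',(304,106),.002),('mat2',(376,17),.002),('mat3',(532,62),.002),('mat4',(468,161),.002),('orangetop',(430,350),.1),('orangetop2',(372,258),.1)]:
    print(n,np.round(onz('side',f(*p),z),3))
print(robot.current_eef_rot(), robot.current_time_s())
print(np.round(vision.calibration('wrist')['T_tool_cam'],2).tolist())
E
```

```text
mtopL [0.57  0.301 0.116]
mtopR [0.482 0.285 0.116]
knob [0.526 0.325 0.056]
bFL [0.577 0.336 0.008]
bFR [0.467 0.321 0.008]
bBR [0.475 0.252 0.008]
mat1 [0.563 0.063 0.002]
mat2 [ 0.545 -0.076  0.002]
mat3 [ 0.392 -0.059  0.002]
mat4 [0.41  0.084 0.002]
orangetop [0.357 0.362 0.1  ]
orangetop2 [0.418 0.299 0.1  ]
[1.79997686e+02 2.38881797e-03 9.00084094e+01] 0.6
[[-0.0, 0.96, 0.29, 0.07], [1.0, 0.0, 0.0, -0.0], [0.0, 0.29, -0.96, -0.12], [0.0, 0.0, 0.0, 1.0]]
```

```bash
python3 - <<'E'
from h import *
T,im=shot('w_mat.png'); np.save('T_mat.npy',T)
robot.move_to([0.515,0.35,0.26],[180,0,100])
T,im2=shot('w_mir.png'); np.save('T_mir.npy',T)
for l in ['mirror','stand_knob','holder']:
    print(l,[(np.round(d['rect']).tolist(),round(d['p'],2)) for d in recognise(l,'wrist')])
s=cv2.resize(np.hstack([im,im2]),(800,300)); 
big=cv2.resize(im2,(800,600),interpolation=cv2.INTER_CUBIC); save(big,'w_mir_b.png'); save(cv2.resize(im,(800,600)),'w_mat_b.png')
# mat corners by threshold
g=cv2.cvtColor(im,cv2.COLOR_RGB2GRAY); T0=np.load('T_mat.npy')
m=(g<45).astype(np.uint8); m=cv2.morphologyEx(m,cv2.MORPH_OPEN,np.ones((5,5)))
cs=sorted(cv2.findContours(m,0,2)[0],key=cv2.contourArea)[-2:]
for c in cs:
    w=np.array([onz('wrist',p[0],.002,T0)[:2] for p in c],np.float32)
    print(cv2.contourArea(c),cv2.boundingRect(c),cv2.minAreaRect(w))
print(robot.current_time_s())
E
```

```text
mirror [([147.0, 177.0, 106.0, 95.0], 0.75), ([290.0, 230.0, 104.0, 76.0], 0.63)]
stand_knob [([171.0, 162.0, 50.0, 43.0], 0.92), ([293.0, 216.0, 33.0, 40.0], 0.7)]
holder [([289.0, 217.0, 101.0, 53.0], 0.97)]
9140.5 (159, 126, 133, 82) ((0.47949299216270447, 0.0062761567533016205), (0.09051407873630524, 0.14995506405830383), 89.99950408935547)
38514.5 (0, 285, 560, 135) ((0.5394709706306458, -0.2467712014913559), (0.7938655614852905, 0.214222252368927), 0.009802214801311493)
2.175
```

View pics/w_mir_b.png

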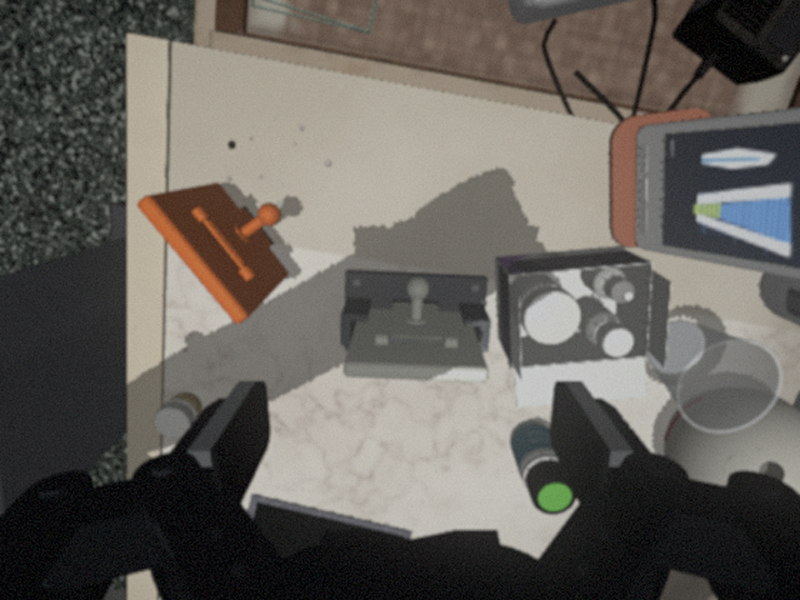

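View pics/w_mat_b.png

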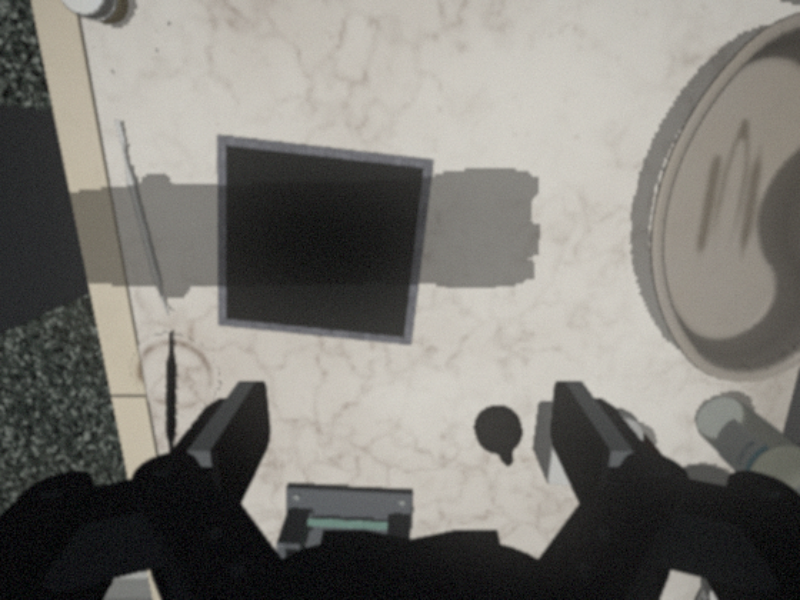

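```bash
python3 - <<'E'
from h import *
from scipy.optimize import least_squares
T=np.load('T_mir.npy'); T0=np.load('T_mat.npy')
L=np.array([[35,58,8],[35,-58,8],[5.5,45,116],[5.5,-45,116],[-5.5,45,116],[-5.5,-45,116],[36.5,0,56]])/1e3
U=np.array([[346,270],[488,276],[348,364],[487,369],[345,376],[488,381],[417,287]])*.7
def W(p,L):
    c,s=np.cos(p[2]),np.sin(p[2]); return np.c_[p[0]+c*L[:,0]-s*L[:,1],p[1]+s*L[:,0]+c*L[:,1],L[:,2]]
r=least_squares(lambda p:(proj('wrist',W(p,L),T)-U).ravel(),[.526,.293,1.74],loss='soft_l1')
print(r.x,np.degrees(r.x[2]));print(np.round(proj('wrist',W(r.x,L),T)-U,1).tolist())
# side check
print(np.round(proj('side',W(r.x,L),None),1).tolist())
M=np.array([[219,136],[433,160],[411,343],[219,323]])*.7
LM=np.array([[-80,75,2],[80,75,2],[80,-75,2],[-80,-75,2]])/1e3
rm=least_squares(lambda p:(proj('wrist',W(p,LM),T0)-M).ravel(),[.48,.0,-.1])
print(rm.x,np.degrees(rm.x[2]),np.round(rm.fun,1))
np.save('mir.npy',r.x);np.save('mat.npy',rm.x)
# IK checks for stand swing
x,y,a=r.x
Rm=Ro.from_euler('z',a)
for t0 in [-42,-35,-30,-25]:
  for th in [0,21,42]:
    t=np.radians(th); k=np.array([27*np.cos(t)+30*np.sin(t)+9.5,0,86-30*np.cos(t)+27*np.sin(t)])/1e3
    # tool: y=mirror... base Rx180 then yaw; tilt about mirror y
    R=Rm*Ro.from_euler('y',-(t0+th),degrees=True)*Ro.from_euler('x',180,degrees=True)
    P=Rm.apply(k)+[x,y,0]
    e=R.as_euler('xyz',degrees=True)
    q=robot.inverse_kinematics((P+R.apply([0,0,.002])).tolist(),e.tolist())
    print(t0,th,np.round(P,3),np.round(R.apply([0,0,1]),2),None if q is None else np.round(q))
E
```

```text
[0.53042191 0.29179899 1.69925963] 97.36040500513174
[[-1.1, -0.0], [0.5, -0.2], [-3.5, -1.8], [2.7, -1.3], [-1.4, 1.3], [0.9, 1.7], [0.6, 0.5]]
[[234.0, 302.5], [179.5, 293.8], [229.2, 253.8], [185.0, 247.4], [230.6, 249.9], [186.8, 243.6], [204.6, 282.9]]
[ 0.48077054  0.00112615 -0.11102974] -6.361535463475647 [-1.5 -1.8  1.4 -0.9  0.8  1.9 -0.7  1.8]
-42 0 [0.526 0.328 0.056] [ 0.09 -0.66 -0.74] [-49.  55.  -1.  66.  30.  91. -51.]
-42 21 [0.525 0.337 0.068] [ 0.05 -0.36 -0.93] [-41.  43.  -4.  77.  20.  75. -45.]
-42 42 [0.524 0.341 0.082] [ 0.  0. -1.] [-29.  35.  -8.  86.   6.  60. -31.]
-35 0 [0.526 0.328 0.056] [ 0.07 -0.57 -0.82] [-47.  50.  -1.  70.  27.  85. -49.]
-35 21 [0.525 0.337 0.068] [ 0.03 -0.24 -0.97] [-38.  40.  -5.  80.  16.  69. -41.]
-35 42 [0.524 0.341 0.082] [-0.02  0.12 -0.99] [-24.  33. -11.  89.  -1.  55. -25.]
-30 0 [0.526 0.328 0.056] [ 0.06 -0.5  -0.87] [-45.  48.  -2.  73.  25.  80. -48.]
-30 21 [0.525 0.337 0.068] [ 0.02 -0.16 -0.99] [-35.  38.  -6.  83.  12.  65. -38.]
-30 42 [0.524 0.341 0.082] [-0.03  0.21 -0.98] [-20.  33. -13.  91.  -5.  52. -20.]
-25 0 [0.526 0.328 0.056] [ 0.05 -0.42 -0.91] [-43.  45.  -3.  76.  22.  76. -46.]
-25 21 [0.525 0.337 0.068] [ 0.01 -0.07 -1.  ] [-32.  36.  -7.  85.   9.  61. -34.]
-25 42 [0.524 0.341 0.082] [-0.04  0.29 -0.96] [-15.  32. -15.  93. -10.  50. -14.]
```

```bash
cat >> h.py <<'E'
def knob_pose(th,tilt,back=0.002,out=0.0):
    x,y,a=np.load('mir.npy'); Rm=Ro.from_euler('z',a); t=np.radians(th)
    k=np.array([27*np.cos(t)+30*np.sin(t)+9.5,0,86-30*np.cos(t)+27*np.sin(t)])/1e3
    R=Rm*Ro.from_euler('y',-tilt,degrees=True)*Ro.from_euler('x',180,degrees=True)
    P=Rm.apply(k)+[x,y,0]-R.apply([0,0,back+out])
    return P.tolist(),R.as_euler('xyz',degrees=True).tolist()
E
python3 - <<'E'
from h import *
fingers.gripper_to(0.5,20)
robot.move_to(*knob_pose(0,-42,out=.08))
robot.line_to(*knob_pose(0,-42),velocity=.1)
f0=robot.current_contact_force(); print(f0)
fingers.gripper_to(0.0,20)
print(robot.current_finger_gap()*85,robot.current_gripper_force(),robot.current_contact_force(),robot.current_time_s())
save(cv2.resize(np.hstack([vision.grab_frame('side')[200:350,130:330],vision.grab_frame('wrist')[100:400:2,100:500:2]]),(800,300)),'grip.png')
E
```

```text
[ 0.23609965 -0.45533604 -0.41484337]
13.985259398487454 19.453759789466858 [-0.52180975  1.02529453  0.30390825] 4.625
```

View pics/grip.png

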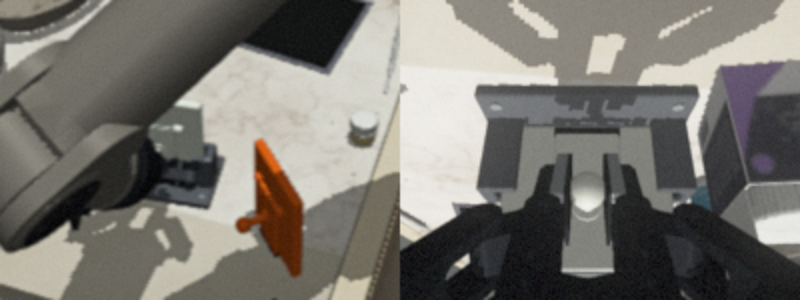

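The wrist half shows the ball between the pads at about (588,190). Now the swing.

```bash
python3 - <<'E'
from h import *
for th in range(6,43,6):
    robot.line_to(*knob_pose(th,th-42),velocity=.04)
    print(th,np.round(robot.current_contact_force(),1),round(robot.current_finger_gap()*85,1))
hit=robot.line_to(*knob_pose(46,0),velocity=.02,f_stop=4)
print(hit,np.round(robot.current_contact_force(),1),robot.current_time_s())
T,im=shot('open.png')
save(cv2.resize(im,(800,600)),'open_b.png')
E
```

```text
6 [ 0.9  0.3 -0.5] 14.3
12 [ 1.9 -0.2 -0.8] 14.0
18 [ 1.4 -0.5 -1.2] 14.0
24 [ 0.4 -0.1 -1. ] 14.2
30 [ 1.2  0.  -0.9] 14.0
36 [ 1.9  0.6 -0.3] 14.1
42 [-1.4 -0.4 -1.2] 13.8
False [-1.1  0.2 -1.7] 6.825
```

View pics/open_b.png

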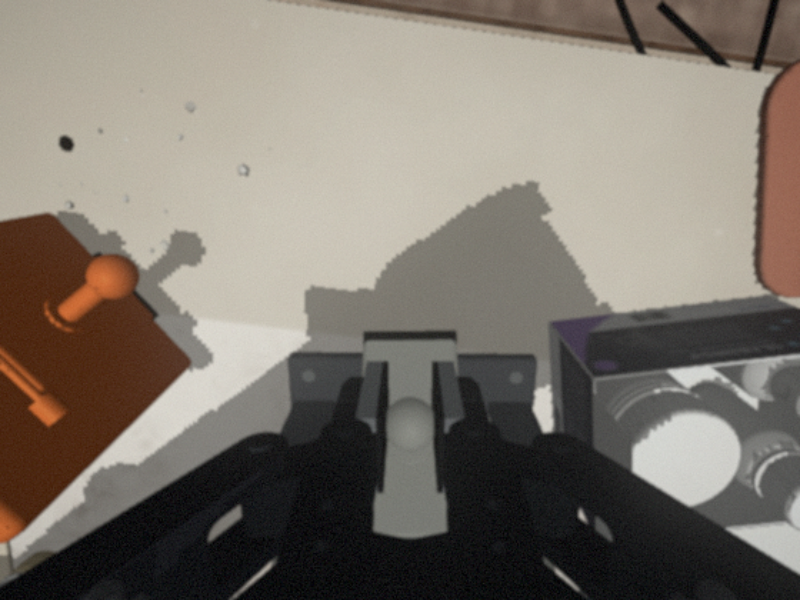

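```bash
python3 - <<'E'
from h import *
for th in (46,48,50,52,54,56):
    robot.line_to(*knob_pose(th,0),velocity=.03); robot.pause(.1)
    print(th,np.round(robot.current_contact_force(),2),np.round(robot.current_torque(),3))
im=vision.grab_frame('wrist'); save(im,'over.png')
robot.line_to(*knob_pose(46,0),velocity=.03);robot.pause(.1)
print(np.round(robot.current_contact_force(),2))
a=cv2.imread('pics/open.png')[220:400,180:400];b=cv2.imread('pics/over.png')[220:400,180:400]
cv2.imwrite('pics/cmp.png',cv2.resize(np.hstack([a,b]),(800,327)))
E
```

```text
46 [-2.29 -0.13 -1.64] [ 0.199  0.371 -0.167]
48 [-0.69 -0.4  -1.58] [ 0.037  0.16  -0.017]
50 [ 1.47 -0.08 -5.72] [ 0.027 -0.326  0.013]
52 [  3.8   -0.2  -14.26] [ 0.153 -0.741  0.07 ]
54 [  5.15  -0.82 -17.55] [-0.094 -1.03   0.058]
56 [  5.63  -0.45 -19.15] [ 0.003 -1.105  0.077]
[-1.01  0.92  0.15]
```

View pics/cmp.png

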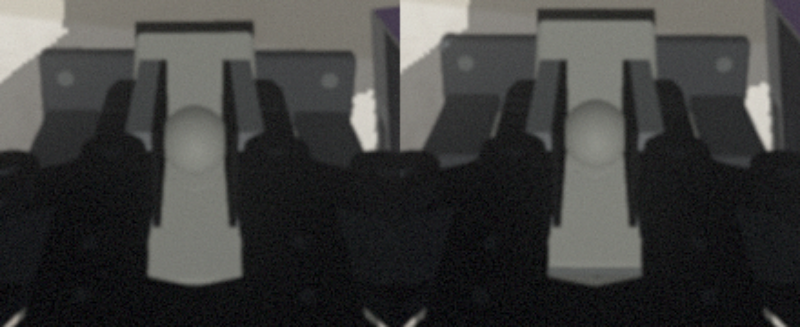

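```bash
cat >> h.py <<'E'
def mir_pose(org,yaw,lean,h,s):
    """TCP gripping the mirror h above underside; s=+-1 picks half turn"""
    R=Ro.from_euler('z',yaw)*Ro.from_euler('y',lean,degrees=True)
    P=np.array(org)+R.apply([0,0,h]); Q=R*Ro.from_euler('z',90*s,degrees=True)*Ro.from_euler('x',180,degrees=True)
    return P.tolist(),Q.as_euler('xyz',degrees=True).tolist()
E
python3 - <<'E'
from h import *
hit=robot.line_to(*knob_pose(56,0),velocity=.02,f_stop=6); robot.pause(.1)
print(hit,np.round(robot.current_contact_force(),1),np.round(robot.current_tool_pos(),4),knob_pose(42,0)[0])
fingers.gripper_to(0.45)
p=np.array(robot.current_tool_pos()); e=robot.current_eef_rot()
robot.line_to((p+[0,0,.1]).tolist(),velocity=.2)
robot.line_to((p+[0,.03,.17]).tolist(),velocity=.2)
T,im=shot('w2.png'); np.save('T2.npy',T); save(cv2.resize(im,(800,600),interpolation=cv2.INTER_CUBIC),'w2b.png')
m=np.load('mir.npy');mt=np.load('mat.npy')
c=Ro.from_euler('z',mt[2]).apply([-.025,0,0])+[mt[0],mt[1],.0045]
for s in (1,-1):
  for args in [([m[0],m[1],.008],m[2],0,.103,s),([m[0],m[1],.15],m[2],0,.103,s),((c+[0,0,.1]).tolist(),mt[2],24,.103,s),(c.tolist(),mt[2],24,.103,s)]:
    P,e=mir_pose(*args); q=robot.inverse_kinematics(P,e); print(s,np.round(P,3),None if q is None else np.round(q))
print(robot.current_time_s())
E
```

```text
True [1.9 2.1 0.7] [0.5237 0.3401 0.0905] [0.5240626706196356, 0.3410287870168459, 0.08377218160736735]
1 [0.53  0.292 0.111] [ -8.  34. -33.  87.  20.  64.  52.]
1 [0.53  0.292 0.253] [ -8.  28. -34.  76.  16.  81.  55.]
1 [ 0.498 -0.001  0.199] [  8.  32. -13.  78.   2.  95. -11.]
1 [ 0.498 -0.001  0.099] [  8.  37. -13.  84.   4.  83. -11.]
-1 [0.53  0.292 0.111] [ -31.   30.    1.   88.   -1.   61. -113.]
-1 [0.53  0.292 0.253] [ -31.   24.    1.   77.   -0.   79. -113.]
-1 [ 0.498 -0.001  0.199] [ 26.  38. -44.  77.  16.  97. 156.]
-1 [ 0.498 -0.001  0.099] [ 27.  44. -44.  83.  21.  87. 154.]
11.525
```

View pics/w2b.png

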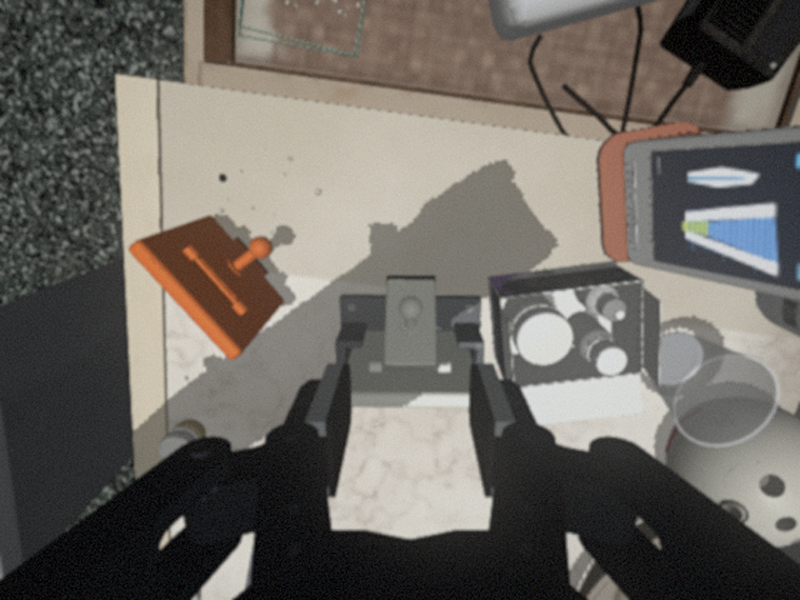

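```bash
python3 - <<'E'
from h import *
from scipy.optimize import least_squares
T=np.load('T2.npy')
def pts(p):
    t=p[3];c,s=np.cos(t),np.sin(t)
    rot=lambda x,y,z:[9.5+c*x-s*z, y, p[4]*1e3+78+s*x+c*z]
    L=np.array([[35,58,8],[35,-58,8],[-5.5,45,108+p[4]*1e3],[-5.5,-45,108+p[4]*1e3],rot(27,0,-30),rot(0,18,-73),rot(0,-18,-73)])/1e3
    c,s=np.cos(p[2]),np.sin(p[2]); return np.c_[p[0]+c*L[:,0]-s*L[:,1],p[1]+s*L[:,0]+c*L[:,1],L[:,2]]
U=np.array([[340,296],[482,297],[0,405],[0,407],[411,308],[387,279],[436,278]])*.7
def res(p):
    r=proj('wrist',pts(p),T)-U; r[2:4,0]=0; return np.r_[r.ravel(),(p[4]-.008)*2000]
r=least_squares(res,[*np.load('mir.npy'),.73,.008])
print(np.round(r.x,4),np.degrees(r.x[2:4])); print(np.round(r.fun,1))
for th in (.6,.66,.733,.8):
    q=r.x.copy();q[3]=th;print(th,np.round(res(q)[8:],1))
im=vision.grab_frame('scene')
E
```

```text
[0.5308 0.2925 1.6921 0.663  0.0076] [96.95093954 37.98775335]
[-0.3 -1.2  0.6 -1.   0.   1.9  0.   1.6 -0.  -1.4  0.4 -0.6 -0.7  0.4
 -0.7]
0.6 [-0.  -1.7  0.5  2.  -0.8  3.  -0.7]
0.66 [-0.  -1.4  0.4 -0.5 -0.7  0.5 -0.7]
0.733 [-0.  -0.8  0.2 -3.4 -0.4 -2.4 -0.7]
0.8 [-0.1 -0.1  0.  -5.8 -0.2 -4.8 -0.7]
```

```bash
python3 - <<'E'
from h import *
m=np.load('mir.npy'); np.save('mir.npy',[.5306,.2922,np.radians(97.1)])
robot.line_to(*knob_pose(38,0,out=.06),velocity=.25)
robot.line_to(*knob_pose(38,0,back=0.0),velocity=.12)
fingers.gripper_to(0.0,40)
robot.pause(.1); f0=np.array(robot.current_contact_force())
print(round(robot.current_finger_gap()*85,1),np.round(f0,1))
for th in range(40,60,2):
    robot.line_to(*knob_pose(th,0,back=0.0),velocity=.04); robot.pause(.1)
    f=np.array(robot.current_contact_force()); print(th,np.round(f-f0,1),np.round(robot.current_tool_pos(),4))
    if f[2]-f0[2]<-8: break
fingers.gripper_to(0.45); robot.pause(.2)
p=np.array(robot.current_tool_pos())
robot.line_to((p+[0,0,.1]).tolist(),velocity=.25)
robot.line_to((p+[0,.03,.17]).tolist(),velocity=.25)
T,im=shot('w3.png'); np.save('T3.npy',T); save(cv2.resize(im[170:310,210:370],(800,700))[:600],'w3b.png')
a=cv2.imread('pics/w2.png')[180:300,220:360];b=cv2.imread('pics/w3.png')[180:300,220:360]
cv2.imwrite('pics/cmp2.png',cv2.resize(np.hstack([a,b]),(800,343),interpolation=cv2.INTER_CUBIC))
print(np.load('T2.npy')[:3,3],T[:3,3],robot.current_time_s())
E
```

```text
12.7 [0.3 1.  0.9]
40 [ 0.6 -0.3 -1.1] [0.5248 0.3413 0.0804]
42 [ 1.4 -0.4 -1.6] [0.5243 0.3413 0.0816]
44 [ 0.1 -2.6 -4.2] [0.524  0.3407 0.0825]
46 [-0.1 -2.9 -4.3] [0.524  0.3412 0.0842]
48 [-0.3 -3.2 -5.4] [0.5244 0.3417 0.0861]
50 [ 0.1 -3.5 -5.1] [0.5245 0.3418 0.0876]
52 [-0.3 -2.8 -4.1] [0.5245 0.3417 0.0889]
54 [-0.5 -2.2 -5.2] [0.5245 0.3416 0.0903]
56 [-0.4 -2.6 -4.6] [0.5245 0.3414 0.0917]
58 [-0.  -2.9 -4.9] [0.5245 0.3412 0.0931]
[0.51299439 0.44268819 0.38134355] [0.51476354 0.44568159 0.38650696] 18.4583
```

View pics/cmp2.png

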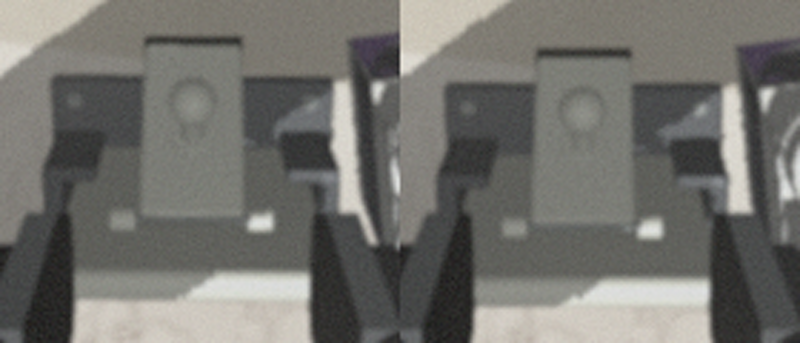

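The stand now sits at its stop: past 44° the load stayed constant, so the mirror itself was lifting. Now I'll pinch the top and lift.

```bash
python3 - <<'E'
from h import *
m=np.load('mir.npy')
fingers.gripper_to(0.4)
robot.move_to(*mir_pose([m[0],m[1],.12],m[2],0,.103,1))
robot.line_to(*mir_pose([m[0],m[1],.05],m[2],0,.103,1),velocity=.2)
hit=robot.line_to(*mir_pose([m[0],m[1],.008],m[2],0,.103,1),velocity=.08,f_stop=12)
print(hit,np.round(robot.current_contact_force(),1),np.round(robot.current_tool_pos(),4))
fingers.gripper_to(0.0,50)
print(round(robot.current_finger_gap()*85,1),robot.current_gripper_force(),np.round(robot.current_contact_force(),1))
robot.line_to(*mir_pose([m[0],m[1],.12],m[2],0,.103,1),velocity=.1)
robot.pause(.1)
print(round(robot.current_finger_gap()*85,1),np.round(robot.current_contact_force(),1),robot.current_time_s())
im=vision.grab_frame('side');im2=vision.grab_frame('wrist')
save(cv2.resize(np.hstack([im[150:350,110:350],im2[100:400,100:460][::3,::3].repeat(2,0).repeat(2,1)]),(800,333)),'lift.png')
E
```

```text
False [ 0.1 -0.5  0.7] [0.5306 0.2923 0.1109]
10.0 50.495283007621765 [-0.9  0.   2.1]
9.5 [ 0.1  0.8 -1.6] 22.9583
```

View pics/lift.png

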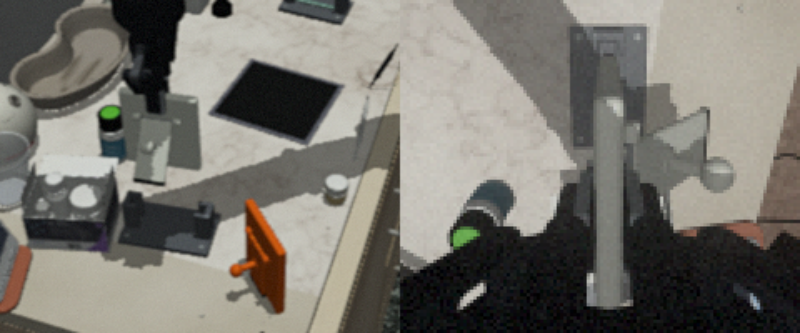

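```bash
python3 - <<'E'
from h import *
mt=np.load('mat.npy')
c=Ro.from_euler('z',mt[2]).apply([-.028,0,0])+[mt[0],mt[1],.0042]
up=lambda d:mir_pose((c+[0,0,d]).tolist(),mt[2],24,.103,1)
robot.move_to(*up(.1))
robot.line_to(*up(.02),velocity=.12)
robot.pause(.3)
f0=np.array(robot.current_contact_force())
hit=robot.line_to(*up(-.006),velocity=.015,f_stop=3)
robot.pause(.2)
print(hit,np.round(np.array(robot.current_contact_force())-f0,1),np.round(np.array(robot.current_tool_pos())-up(0)[0],4),round(robot.current_finger_gap()*85,1),robot.current_time_s())
E
```

```text
True [-2.3  0.4  8.5] [-0.0018  0.0002  0.0007] 10.1 26.6833
```

```bash
python3 - <<'E'
from h import *
mt=np.load('mat.npy')
fingers.gripper_to(0.2); robot.pause(.3); fingers.gripper_to(0.35)
print(np.round(robot.current_contact_force(),1))
p=np.array(robot.current_tool_pos()); z=toolT()[:3,2]
robot.line_to((p-z*.07).tolist(),velocity=.1)
robot.move_to([0.50,0.10,0.30],[180,0,90])
ts={}
for c in ['side','scene','wrist']:
    T=camT(); im=vision.grab_frame(c); save(im,'end_'+c+'.png'); np.save('Tend.npy',T)
    for l in ['mirror','stand_knob','stand_foot']: print(c,l,[(np.round(d['rect']).tolist(),round(d['p'],2)) for d in recognise(l,c)])
    R=Ro.from_euler('z',mt[2]); o=R.apply([-.028,0,0])+[mt[0],mt[1],.0042]; Rm=R*Ro.from_euler('y',24,degrees=True)
    L=np.array([[x,y,zz] for x in(-5.5,5.5) for y in(-45,45) for zz in (0,108)]+[[58,18,24],[58,-18,24],[49.6,0,74]])/1e3
    q=proj(c,Rm.apply(L)+o,T if c=='wrist' else None); print('pred bbox',np.round([*q[:].min(0),*q.max(0)]),'knob',np.round(q[-1]))
print(robot.current_time_s())
E
```

```text
[0.4 0.2 0.3]
side mirror [([276.0, 195.0, 35.0, 60.0], 0.77), ([266.0, 304.0, 35.0, 66.0], 0.64)]
side stand_knob [([259.0, 310.0, 15.0, 36.0], 0.71), ([263.0, 197.0, 9.0, 24.0], 0.53)]
side stand_foot [([260.0, 313.0, 22.0, 38.0], 0.62), ([263.0, 198.0, 11.0, 23.0], 0.52)]
pred bbox [259. 165. 295. 222.] knob [259. 188.]
scene mirror [([178.0, 262.0, 26.0, 59.0], 0.91), ([292.0, 219.0, 37.0, 42.0], 0.86)]
scene stand_knob []
scene stand_foot []
pred bbox [272. 196. 310. 241.] knob [284. 212.]
wrist mirror [([280.0, 258.0, 71.0, 107.0], 0.91)]
wrist stand_knob [([301.0, 247.0, 22.0, 31.0], 0.57)]
wrist stand_foot [([302.0, 248.0, 23.0, 40.0], 0.79)]
pred bbox [246. 204. 310. 313.] knob [310. 258.]
29.6917
```

The detected boxes match the prediction within about 3 px in the side and scene views and 6 px in the wrist view (the knob's radius is not in the prediction). The mirror is standing with the intended lean and place.

```bash
python3 -c "
from h import *
print(workorder.close_job())"
```

```text
the job is handed in; nothing more can be done
None
```

The job is handed in at about 30 s of robot time: the mirror's stand was swung out to its stop, then the mirror was lifted out and stood on the mat, footprint centred to within about 1 cm, glass facing the robot. My picture allowance was used up by then, so I checked the final pose only by comparing camera detections with the prediction.

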